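# Set up the soap-bar inspection lamp

### The job

Get the soap inspection station ready: push the sample carriage with its soap bar in under the lamp until it clicks fully home, and turn the click-stop collar on the lamp barrel until its lug stands at the long, broad index mark, resting in that click. Leave the other things on the table where they are, and let go of everything.

Things in the scene. Friction and masses are not known exactly. Their poses are not given: they have to be found in the camera images.
- station: Inspection station fixed to the table: white base plate 220 (x) x 250 (y) x 20 mm, origin under its middle; z up, x away from the robot, y to the side where the carriage sticks out. A lamp barrel leans over it. Its post (26 mm diameter, topped by a 30 x 36 mm head 172 mm high) stands at x -31, y -90 mm, lower than the collar.
- barrel: Fixed dark lamp barrel, origin on its axis at the lower (lens) end, z along the axis to the upper rear end, which leans 0.52 rad (30 degrees) from vertical towards the robot. 52 mm diameter below the collar; clamp 66 mm diameter from 34 to 56 mm along z; collar from 96 to 124 mm; rear end 44 mm diameter up to 141 mm. y is level, the station's y; x points up and away from the robot.
- collar_center (a point): Centre of the lamp's click-stop collar, on the barrel axis; belongs to the fixed barrel (same axes as barrel) and does not turn. The collar is a bright knurled aluminium ring round the barrel, 60 mm outer diameter, 28 mm long along the axis, with one lug 10 mm wide and 20 mm long along the axis reaching out to 46 mm from the axis.
- index_mark (a point): Middle of the long broad white index mark (9 x 26 mm) on the fixed barrel just below the collar, on the side facing up and away from the robot. Three thin short marks (2.5 x 10 mm) beside it show the other clicks: two on one side, one on the other.
- lug_tip (a point): Outer end of the collar's lug, 46 mm from the barrel axis, half-way along the collar; turns with the collar.
- collar (a joint): Angle of the collar, rad; grows counter-clockwise about the barrel's z (seen from the upper rear end). Clicks at 0, 0.45, 0.90, 1.35; the long broad mark is the third, 0.90. Lug direction from the barrel's x axis = value - 0.675. Starts in click 1 or 2. Leaving a click takes about 0.2 N m; released within 0.15 rad of a click it snaps in. End stops -0.06, 1.41.
- tab (a point): Middle of the outer face of the carriage's upright steel push tab: 70 mm wide (x), 8 mm thick, from 21 to 81 mm above the table (this point is at 66 mm). y points outwards, push towards -y; z up. The tab stands on the outer end of an aluminium plate that carries a soap bar 60 x 85 x 26 mm fixed in it (nearest side 58 mm inward of this point, top 57 mm above the table).
- carriage (a joint): How far the carriage is pushed in, m: 0 fully out, 0.060 fully home under the lamp (end stop). Starts between 0 and 0.012. It slides freely (1 N) to 0.046; there a sprung ball resists with up to about 8 N until 0.0535; past that it snaps home by itself and stays.
- bar_a_c (a point): Bystander: centre of a loose pale yellow soap bar, 80 x 55 x 28 mm, lying flat near the station.
- bar_b_c (a point): Bystander: centre of a loose cream soap bar, 80 x 55 x 28 mm, lying flat near the station.
- carton_c (a point): Bystander: centre of a loose cardboard carton, 100 x 70 x 40 mm, beside the station.
- bottle_c (a point): Bystander: centre of a white bottle, 64 mm diameter, 170 mm high, on the right.
- beaker_c (a point): Bystander: centre of a grey beaker, 80 mm diameter, 90 mm high, in front of the station.
- brush_grip (a point): Bystander: the handle of a wooden brush lying on the table on the left.

How it is judged:
At the end, for the whole second after the job is handed in: The collar rests at its third click, at the long broad mark (0.90 rad, within 0.11 rad); the carriage is home (at least 0.057 m of 0.060 m); both at rest and released (value of joint collar between 0.79 and 1.01 rad and value of joint carriage above 0.057 m and velocity of joint collar between -0.05 and 0.05 rad/s and velocity of joint carriage between -0.01 and 0.01 m/s); the robot touches nothing.
It fails at once if a bystander (soap bar, carton, bottle, beaker, brush) is moved more than 30 mm (distance of any of bar_a_c, bar_b_c, carton_c, bottle_c, beaker_c, brush_grip from where it was at the start of the episode above 0.03 m).
It also fails if it takes over 48 s, if anything falls off the work surface, if the arm or the gripper's body presses on something with over 40 N, if the wrist force passes 120 N, or if a joint passes its speed limit or range.

### The arm

A 6-joint arm with a two-finger parallel gripper is mounted at the origin on the work surface. World frame = base frame: x ahead of the robot, y to its left, z up, the work surface at z = 0. Lengths are in m, angles in rad, forces in N, time in s.
With the tool pointing down it reaches from about 0.425 to 0.95 m from the base axis. Payload 14.7 kg.
Tool frame: the origin (TCP) lies between the finger pads; the fingertips stand 22 mm ahead of it and the grasp point (between the pads) lies 3 mm ahead of it; z points along the fingers, y is the direction in which the jaws open and shut (so a half turn about z gives the same grasp; the last joint's range is limited). The gripper opens to 85 mm and grips with 20 to 120 N. Pads are 22 mm wide; open, the fingers measure 114 mm over their backs; the gripper's body (76 mm by 85 mm) begins 54 mm behind the grasp point. The pads swing forward as they close: fully open they stand 13 mm farther back than shut.
Start: joints at [1.139, 0.48, 1.596, -0, 1.065, -0.047], TCP at [0.244, 0.602, 0.253] pointing down, gripper open.
Joint ranges: [-2.75, 2.75], [-0.82, 2.05], [0.23, 2.67], [-1.56, 4.7], [0.09, 2.69], [-2.92, 2.92]. Speed limits (rad/s): [1.89, 1.89, 2.39, 3.01, 3.01, 3.01].

### API

Orientations are given as a rotation vector (axis times angle).
In Python, from cell import bot gives the robot as it stands.
- The arm moves only by the tool drive_tool, never from a script. Its argument "targets" is text: rows parted by semicolons, each of 6 numbers parted by spaces: the shift along the tool's x, y, z each as a share of 100 cm, from -1 to 1, then the turn, a rotation vector about the tool's x, y, z each as a share of pi rad, from -1 to 1. In form: x y z ax ay az; .... A call has 1 to 12 rows; each row is the pose to reach, as a shift and turn from the pose commanded when the call began, along the tool's axes at that moment, turning the shorter way round; what a row does not reach only later rows make up. A row lasts 1/10 s, in which the tool goes at most 50 mm and 8.59 degrees, less where a joint would pass 70% of its speed; a pose out of reach is approached as far as the arm can. A call with a number of a shift or a turn outside -1 to 1 is refused whole. A call with a gripper value outside its range is refused whole. "fingers" is the opening, from -1 (shut) to 1 (fully open), set as the call begins (left out, the last holds). The fingers move at their own pace and stop on an object; "force" is the grip in N (left out, the last holds). Time passes only in rows, so rows that repeat a pose let the fingers close. It gives the time, the measured TCP pose, the force and the opening at its end, in the units of the state.
- bot.sense(): the state, without advancing time (a new reading comes with each control period).
- bot.grab_frame(name): name is "side" or "top" or "wrist"; returns a dict with "color" (480x640x3 uint8, red, green, blue), "z_map" (480x640 float32, m along the optical axis (not along the pixel's ray), 0 where there is no reading), "fx", "fy", "cx", "cy" (pixels), "k1" (the pictures are not rectified: a ray, as slopes to the right and down, at radius r is drawn at 1 + k1 r^2 times it, then the intrinsics apply), "R" (3x3) and "t" (3): a world point X has camera coordinates R X + t. Camera axes: x right, y down, z forward; pixel columns grow to the right and rows downward; lengths in m; the calibration is good to about 2 mm. A picture is of the moment at which its call begins.
- bot.hand_in(): hands the job in, once; it reports no verdict.
Trained networks look in the newest picture that a camera, given by its name, has taken for a name from the list of things; names that differ only in an ending like _2 or _b are one class to them, and where a whole thing is asked for, a point or a joint stands for the part that bears it (a point fixed in the world has none). Each returns a list of dicts, best first, with "confidence" (0 to 1); they miss things now and then, are a little off and sometimes report something else, mostly with a low value. They report only what shows in the picture. A call takes as long as a camera call.
- bot.cut_out(camera, query): "region" (480x640 bool, what is visible of it) and "uv" ([column, row] in pixels, amid what is visible of it).
- bot.place_of(camera, query): "uv" ([column, row] in pixels: a listed point, or the origin of a listed thing).
The state is a dict: "clock": time; "joint_pos": joint angles; "joint_velocities": joint speeds; "joint_efforts": joint torques, N m; "position": TCP position; "eef_rot": TCP orientation; "contact_force": force on the tool from outside, world axes, zero at the start; "wrist_torque": the same for the moment, N m; "opening": opening from 0.0 (shut) to 1.0 (fully open).
Only numpy, scipy, OpenCV 4.12 (cv2) and the standard library are available. Lean on these libraries where they do the work, as an engineer would, in place of code of your own. Each camera call takes 0.05 s, during which the arm holds its last target.

## Working session

There is one attempt and no reset: what is moved stays moved. The work goes in short steps, Python scripts to look and compute and a tool call to move; the robot and the scene stay as the last step left them, time stands still between calls to the robot, and variables do not carry over. Pictures are saved under pics/ and viewed, and the job is handed in when it is done.

Besides the shell and the picture viewer there is one more tool, called after ">>>" as name(argument=value, ...), one argument or row to a line, values as JSON. drive_tool: Moves the arm, as the interface text tells. Its arguments: {"type":"object","properties":{"targets":{"type":"string"},"fingers":{"type":"number"},"force":{"type":"number"}},"required":["targets"]}

```bash
ls; mkdir -p pics
python3 - <<'E'
from cell import bot
import cv2,pickle
s=bot.sense();print(s)
D={}
for n in("side","top","wrist"):
    f=bot.grab_frame(n);D[n]=f
    cv2.imwrite(f"pics/{n}0.png",f["color"][:,:,::-1]);print(n,f["fx"],f["cx"],f["cy"],f["k1"],f["R"],f["t"])
pickle.dump(D,open("f0.pkl","wb"))
E
```

```text
pics
{'clock': 0.0, 'joint_pos': array([ 1.13938456e+00,  4.80818903e-01,  1.59688099e+00,  5.52183062e-06,
        1.06509985e+00, -4.66175534e-02]), 'joint_velocities': array([ 1.53602451e-03,  3.73553177e-04,  9.50865541e-05, -3.70476077e-04,
       -4.36992184e-04, -6.38053108e-04]), 'joint_efforts': array([-8.71605243e-04, -9.50666499e+01, -4.30184126e+01, -3.25084720e-04,
        1.24863326e-02, -1.02815604e-04]), 'position': array([0.24381557, 0.60211834, 0.25267812]), 'eef_rot': array([-6.00659708e-01, -3.08333974e+00,  1.84022669e-03]), 'contact_force': array([ 0.22813815, -0.1745712 , -0.85930445]), 'wrist_torque': array([-0.02149632,  0.02478869, -0.03693796]), 'opening': 0.9972385435320044}
side 480.37807728477526 323.7427832998101 230.2532545611869 -0.06568248109479452 [[ 0.89433918 -0.44736455 -0.00473239]
 [-0.34474301 -0.68236659 -0.64461469]
 [ 0.28514854  0.57813563 -0.76449297]] [-0.50381393  0.27380469  1.0911639 ]
top 601.7488306511543 311.8014682305605 234.89739458187796 -0.14957025291697396 [[-0.00247188 -0.99997488  0.00664346]
 [-0.99017572  0.00151874 -0.1398204 ]
 [ 0.1398068  -0.00692381 -0.99015459]] [-0.04559414  0.58846526  1.4427017 ]
wrist 335.68662021688664 322.34862359989484 239.25747711478706 -0.028865383813409785 [[ 0.37462291  0.92717538 -0.00186984]
 [ 0.87869563 -0.35438975  0.31984667]
 [ 0.29589131 -0.12146491 -0.94746747]] [-0.64899514 -0.04110235  0.3803194 ]
```

View pics/side0.png

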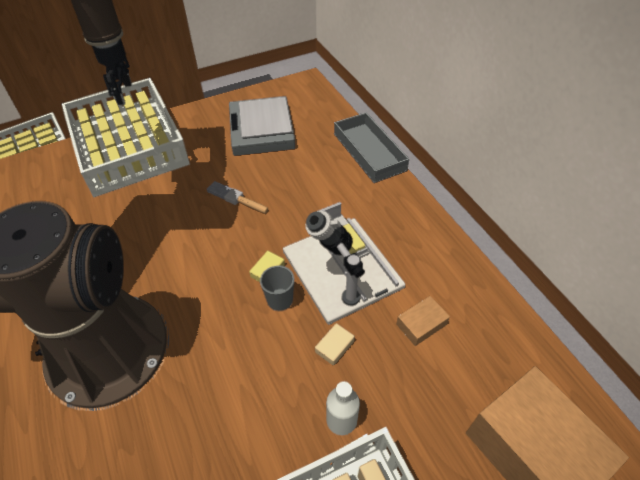

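View pics/top0.png

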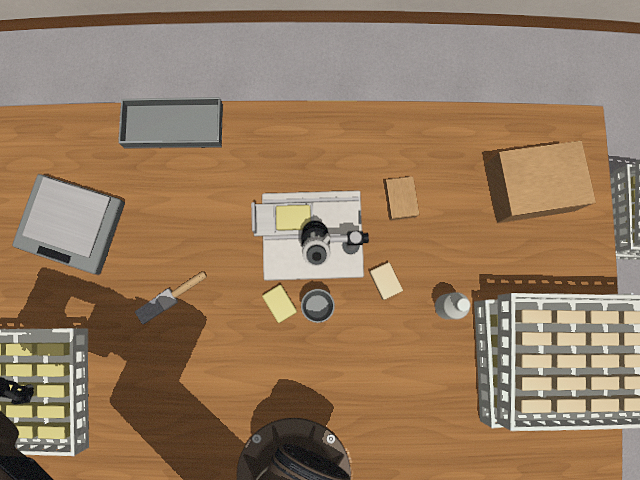

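```bash
cat > h.py <<'E'
from cell import bot
import cv2,pickle,numpy as np
from scipy.spatial.transform import Rotation as Ro
def ray(f,u):
    p=np.array([(u[0]-f["cx"])/f["fx"],(u[1]-f["cy"])/f["fy"]]);q=p.copy()
    for _ in range(30): q=p/(1+f["k1"]*(q@q))
    d=np.array([q[0],q[1],1.]);return d
def back(f,u,z=None):
    d=ray(f,u)
    if z is None:
        c,r=int(round(u[0])),int(round(u[1]));w=f["z_map"][max(r-1,0):r+2,max(c-1,0):c+2];w=w[w>0];z=np.median(w) if len(w) else np.nan
    return f["R"].T@(d*z-f["t"])
def proj(f,X):
    c=f["R"]@np.asarray(X)+f["t"];s=c[:2]/c[2];s=s*(1+f["k1"]*(s@s));return np.array([f["fx"]*s[0]+f["cx"],f["fy"]*s[1]+f["cy"]])
def tri(fs,us):
    A=np.zeros((3,3));b=np.zeros(3)
    for f,u in zip(fs,us):
        d=f["R"].T@ray(f,u);d/=np.linalg.norm(d);c=-f["R"].T@f["t"];P=np.eye(3)-np.outer(d,d);A+=P;b+=P@c
    X=np.linalg.solve(A,b);return X,[np.round(proj(f,X)-u,1) for f,u in zip(fs,us)]
E
python3 - <<'E'
from h import *
D=pickle.load(open("f0.pkl","rb"))
P={}
for q in "station barrel collar_center index_mark lug_tip tab bar_a_c bar_b_c carton_c bottle_c beaker_c brush_grip".split():
    us=[]
    for n in("side","top"):
        r=bot.place_of(n,q)
        for k in r[:2]: print(q,n,round(k["confidence"],2),np.round(k["uv"],1),np.round(back(D[n],k["uv"]),3))
        if r: us.append((D[n],r[0]["uv"]))
    if len(us)==2: X,e=tri(*zip(*us));print("   tri",np.round(X,4),e)
E
```

```text
station side 0.77 [346.  271.3] [ 0.587 -0.077  0.035]
station top 0.79 [313.9 237.1] [ 0.558 -0.05   0.225]
   tri [ 5.938e-01 -5.420e-02  1.000e-04] [array([-2.1,  0.4]), array([ 0.7, -2.1])]
barrel top 0.76 [315.8 232.5] [ 0.572 -0.055  0.192]
collar_center side 0.58 [319.3 225.7] [ 0.517 -0.074  0.241]
collar_center top 0.93 [318.7 252.2] [ 0.523 -0.06   0.243]
collar_center top 0.63 [186.1 286.9] [0.461 0.267 0.017]
   tri [ 0.5245 -0.0601  0.2233] [array([ 0.3, -0.1]), array([-0.1,  0.3])]
index_mark side 0.86 [334.4 220.2] [ 0.553 -0.074  0.241]
index_mark top 0.76 [313.4 234.7] [ 0.564 -0.049  0.215]
   tri [ 0.5657 -0.0493  0.2088] [array([-0.2,  0. ]), array([ 0.1, -0.2])]
lug_tip side 0.68 [418.7 318.7] [ 0.67  -0.273  0.041]
lug_tip side 0.61 [335.8 222.8] [ 0.552 -0.082  0.24 ]
lug_tip top 0.74 [327.  235.5] [ 0.559 -0.078  0.242]
   tri [ 0.6888 -0.1412 -0.1692] [array([-31.8,  -1.8]), array([ 17.5, -25.3])]
tab side 0.84 [326.5 206.2] [0.657 0.17  0.   ]
tab top 0.67 [249.8 220.1] [0.632 0.111 0.001]
tab top 0.58 [277.5 303.6] [0.42  0.038 0.031]
   tri [0.6208 0.1021 
[... 608 characters left out ...]
8 -0.28  0.04]
   tri [ 0.5555 -0.2145  0.3458] [array([ 32.7, -11.6]), array([-6.8, 31. ])]
bottle_c side 0.9 [343. 406.] [ 0.404 -0.399  0.129]
bottle_c top 0.75 [453.1 305.1] [ 0.412 -0.372  0.129]
   tri [ 0.4132 -0.3841  0.0801] [array([-0.2,  0. ]), array([ 0. , -0.1])]
beaker_c side 0.81 [281.2 290.3] [ 0.427 -0.037  0.006]
beaker_c top 0.85 [317.6 305.9] [ 0.415 -0.061  0.001]
beaker_c top 0.66 [316.4 231.4] [ 0.576 -0.056  0.187]
   tri [ 0.4167 -0.0611  0.0442] [array([-1.2,  0.2]), array([ 0.3, -1.1])]
brush_grip side 0.59 [249.1 203.1] [0.459 0.266 0.017]
brush_grip top 0.56 [182.4 284. ] [0.469 0.277 0.015]
   tri [0.4662 0.2803 0.0014] [array([ 1.2, -0.2]), array([-0.3,  1.3])]
```

Run:
```python
from h import *
D=pickle.load(open("f0.pkl","rb"))
a=D["top"]["color"][180:290,240:380];b=D["side"]["color"][190:330,270:415]
cv2.imwrite("pics/topz.png",cv2.resize(a,None,fx=5.5,fy=5.5,interpolation=cv2.INTER_CUBIC)[:,:,::-1]);cv2.imwrite("pics/sidez.png",cv2.resize(b,None,fx=4.2,fy=4.2,interpolation=cv2.INTER_CUBIC)[:,:,::-1])
```

```text
(no output)
```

View pics/topz.png

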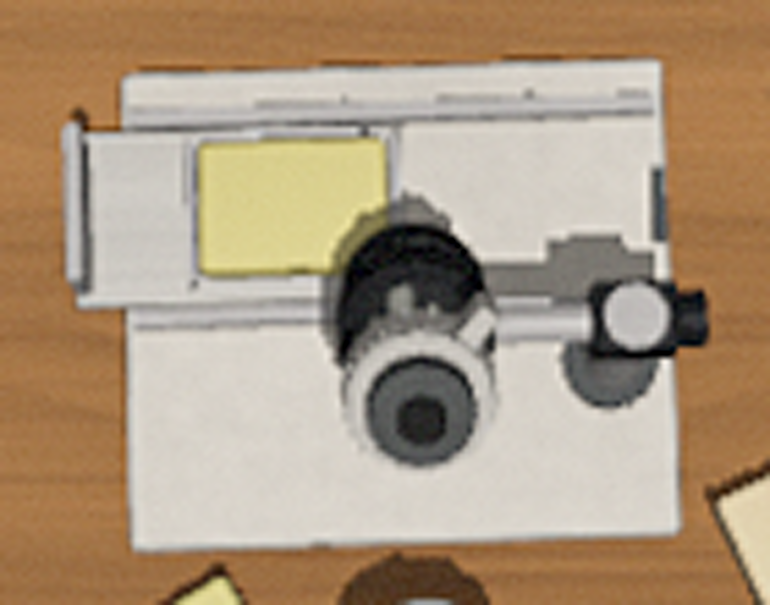

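View pics/sidez.png

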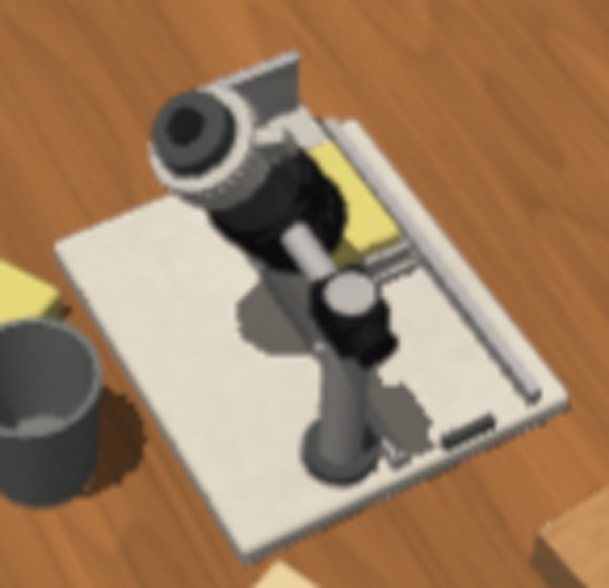

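Run:
```python
from h import *
D=pickle.load(open("f0.pkl","rb"))
f=D["top"]
def atz(f,u,z):
    d=f["R"].T@ray(f,u);c=-f["R"].T@f["t"];return c+d*(z-c[2])/d[2]
C=[atz(f,(240+(x-2.5)/5.5,180+(y-2.5)/5.5),.02) for x,y in [(122,75),(660,62),(680,535),(133,548)]]
print(np.round(C,4),np.mean(C,0))
for i,j in((0,1),(3,2),(3,0),(2,1)): d=C[j]-C[i];print(np.linalg.norm(d),np.degrees(np.arctan2(d[1],d[0])))
# tab top corners z=.081
for x,y in[(66,125),(80,125),(84,290),(68,282)]: print(np.round(atz(f,(240+(x-2.5)/5.5,180+(y-2.5)/5.5),.081),4))
s=bot.sense();print(Ro.from_rotvec(s["eef_rot"]).as_matrix().round(3))
for n in("side","top"):
    r=bot.cut_out(n,"lug_tip")
    for k in r[:2]: print(n,k["confidence"],k["uv"],k["region"].sum())
```

```text
[[ 0.6982  0.0795  0.02  ]
 [ 0.7041 -0.1682  0.02  ]
 [ 0.486  -0.1743  0.02  ]
 [ 0.4807  0.0726  0.02  ]] [ 0.59224603 -0.04760629  0.02      ]
0.24780516057283736 -88.64803416248436
0.24692616001031523 -88.75568714956349
0.21763249233443857 1.8305488872178617
0.21809086817267118 1.5984969367770423
[0.6628 0.0992 0.081 ]
[0.6628 0.0931 0.081 ]
[0.5894 0.0904 0.081 ]
[0.5929 0.0975 0.081 ]
[[-0.927  0.375 -0.   ]
 [ 0.375  0.927 -0.   ]
 [ 0.    -0.    -1.   ]]
side 0.79 [321.7, 229.0] 387
top 0.62 [319.8, 244.5] 409
```

>>> drive_tool(
  targets="-0.521 -0.266 0 0 0 -0.13;-0.521 -0.266 0 0 0 -0.13;-0.521 -0.266 0 0 0 -0.13;-0.521 -0.266 0 0 0 -0.13;-0.521 -0.266 0 0 0 -0.13;-0.521 -0.266 0 0 0 -0.13;-0.521 -0.266 0 0 0 -0.13;-0.521 -0.266 0 0 0 -0.13;-0.521 -0.266 0 0 0 -0.13;-0.521 -0.266 0 0 0 -0.13;-0.521 -0.266 0.1 0 0 -0.13;-0.521 -0.266 0.1 0 0 -0.13",
  fingers=-1,
)

```text
clock: 2.65
position: [0.6135, 0.1767, 0.1795]
eef_rot: [-0.036, 3.138, 0.001]
contact_force: [0.1, -0.3, 0.1]
opening: 0.001
```

Run:
```python
from h import *
s=bot.sense();print(s["position"],Ro.from_rotvec(s["eef_rot"]).as_matrix().round(3),s["joint_pos"],s["contact_force"])
f=bot.grab_frame("wrist");pickle.dump(f,open("w1.pkl","wb"));cv2.imwrite("pics/w1.png",f["color"][:,:,::-1])
for q in["collar_center","index_mark","lug_tip","tab"]:
    for k in bot.place_of("wrist",q)[:2]:print(q,k,back(f,k["uv"]))
```

```text
[0.61346003 0.17674475 0.17951998] [[-1.    -0.023  0.003]
 [-0.023  1.     0.001]
 [-0.003  0.001 -1.   ]] [ 2.33041081e-01  5.39766110e-01  1.69688567e+00 -1.39123541e-05
  9.01791947e-01 -1.36043425e+00] [ 0.05577435 -0.33476835  0.0571556 ]
tab {'uv': [221.7, 257.8], 'confidence': 0.63} [0.62687979 0.10085931 0.06299063]
```

View pics/w1.png

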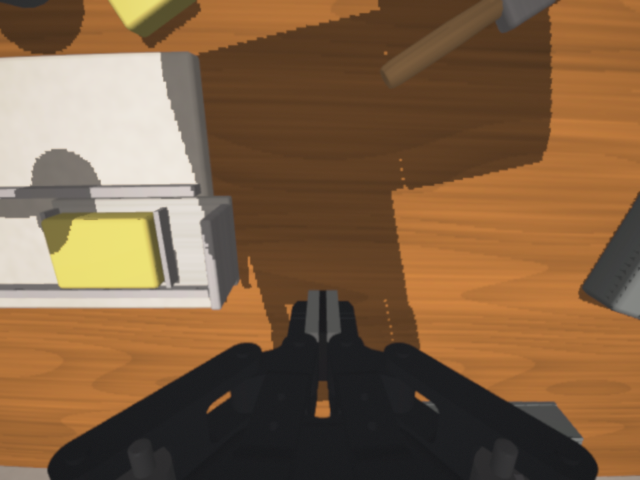

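>>> drive_tool(
  targets="0 0 0 0 0 0;0 0 0 0 0 0",
)

```text
clock: 3.1
position: [0.6116, 0.1794, 0.1808]
eef_rot: [-0.039, 3.139, 0.001]
contact_force: [-0.2, 0.7, -1.1]
opening: 0.003
```

>>> drive_tool(
  targets="-0.016 -0.029 0.04 0 0 0;-0.016 -0.029 0.08 0 0 0;-0.016 -0.029 0.109 0 0 0;-0.016 -0.029 0.109 0 0 0;-0.016 -0.06 0.109 0 0 0;-0.016 -0.075 0.109 0 0 0;-0.016 -0.09 0.109 0 0 0;-0.016 -0.1 0.109 0 0 0;-0.016 -0.105 0.109 0 0 0",
)

```text
clock: 4.0
position: [0.6308, 0.0739, 0.0717]
eef_rot: [-0.035, 3.139, 0.002]
contact_force: [-1.3, 13.6, 10.3]
opening: -0.0
```

Run:
```python
from h import *
s=bot.sense();print(s["position"],s["contact_force"])
f=bot.grab_frame("wrist");cv2.imwrite("pics/w2.png",f["color"][:,:,::-1])
f=bot.grab_frame("top");cv2.imwrite("pics/t2.png",cv2.resize(f["color"][170:300,230:390],None,fx=4,fy=4)[:,:,::-1])
```

```text
[0.6308043  0.07385873 0.07171   ] [-1.30382065 13.64813834 10.27726817]
```

View pics/w2.png

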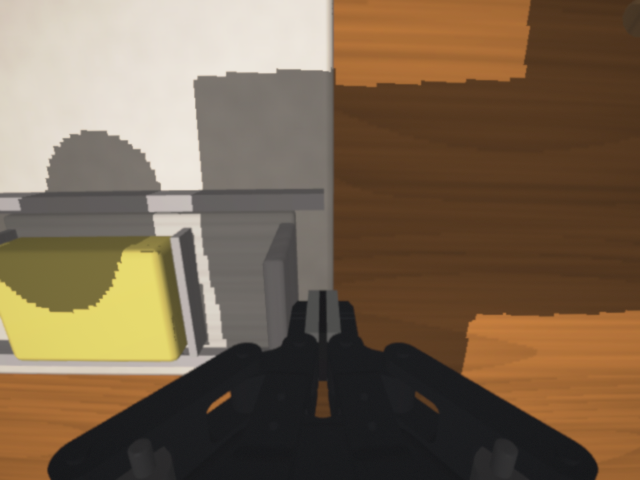

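View pics/t2.png

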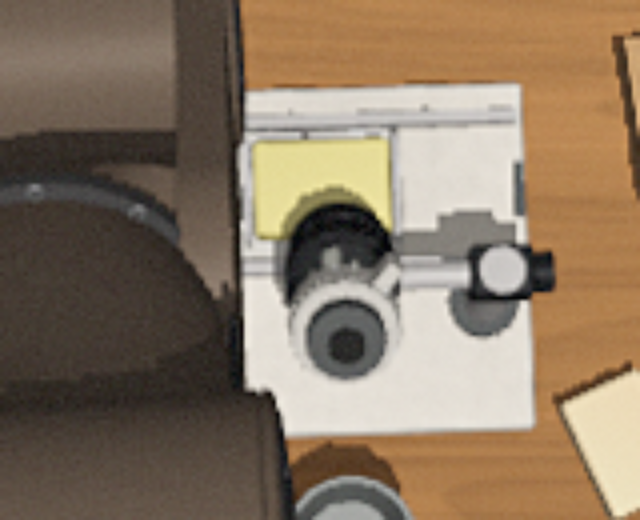

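>>> drive_tool(
  targets="0 -0.003 0 0 0 0;0 -0.006 0 0 0 0;0 -0.009 0 0 0 0;0 -0.012 0 0 0 0;0 -0.012 0 0 0 0",
)

```text
clock: 4.6
position: [0.6303, 0.0634, 0.0705]
eef_rot: [-0.036, 3.141, 0.003]
contact_force: [-1.4, 21.0, 2.8]
opening: -0.005
```

Run:
```python
from h import *
s=bot.sense();print(s["position"],s["contact_force"])
f=bot.grab_frame("wrist");cv2.imwrite("pics/w3.png",f["color"][:,:,::-1])
```

```text
[0.63030654 0.0633815  0.07053531] [-1.37204033 20.97296016  2.78804747]
```

View pics/w3.png

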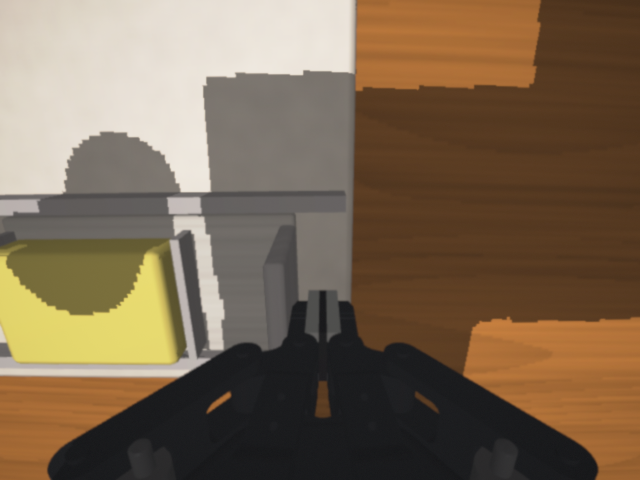

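>>> drive_tool(
  targets="0 -0.002 0 0 0 0;0 -0.003 0 0 0 0;0 -0.003 0 0 0 0",
)

```text
clock: 4.95
position: [0.6304, 0.0629, 0.0707]
eef_rot: [-0.036, 3.141, 0.007]
contact_force: [-2.2, 46.2, 5.1]
opening: 0.001
```

Run:
```python
from h import *
s=bot.sense();print(s["position"],s["contact_force"])
f=bot.grab_frame("wrist");pickle.dump(f,open("w4.pkl","wb"));cv2.imwrite("pics/w4.png",f["color"][:,:,::-1])
s=bot.sense();print(s["position"],s["contact_force"])
```

```text
[0.63036584 0.06289927 0.07069382] [-2.22377675 46.20631562  5.1332825 ]
[0.63036503 0.06291484 0.07070166] [-1.87884591 46.66309326  5.98711889]
```

>>> drive_tool(
  targets="0 0.03 0 0 0 0;0 0.04 0 0 0 0;0 0.04 -0.05 0 0 0;0 0.04 -0.1 0 0 0;0 0.03 -0.15 0 0 0;0 0.02 -0.2 0 0 0;0.02 0 -0.25 0 0 0;0.05 -0.05 -0.27 0 0 0;0.05 -0.1 -0.27 0 0 0;0.05 -0.1 -0.27 0 0 0",
)

```text
clock: 6.0
position: [0.5819, -0.0463, 0.3418]
eef_rot: [-0.035, 3.14, -0.003]
contact_force: [0.7, 1.2, -0.5]
opening: -0.001
```

Run:
```python
from h import *
s=bot.sense();print(s["position"],s["contact_force"],s["joint_pos"])
f=bot.grab_frame("wrist");pickle.dump(f,open("w5.pkl","wb"));cv2.imwrite("pics/w5.png",f["color"][:,:,::-1])
print("cam",-f["R"].T@f["t"])
for q in["collar_center","index_mark","lug_tip","tab"]:
    for k in bot.place_of("wrist",q)[:2]:print(q,k,back(f,k["uv"]))
```

```text
[ 0.58193737 -0.04629295  0.34183868] [ 0.72732951  1.17945823 -0.45596509] [-1.30424684e-01  3.08070716e-01  1.64180072e+00 -1.58882628e-03
  1.18981004e+00 -1.72261651e+00]
cam [ 0.49855485 -0.04773986  0.46124878]
collar_center {'uv': [315.1, 167.9], 'confidence': 0.67} [ 0.5242229  -0.05231264  0.2443687 ]
index_mark {'uv': [328.8, 216.4], 'confidence': 0.74} [ 0.56813656 -0.04158732  0.19817618]
lug_tip {'uv': [273.6, 216.4], 'confidence': 0.8} [ 0.55903519 -0.08073795  0.23593836]
tab {'uv': [398.3, 236.1], 'confidence': 0.69} [0.62173034 0.04502471 0.07999096]
```

View pics/w5.png

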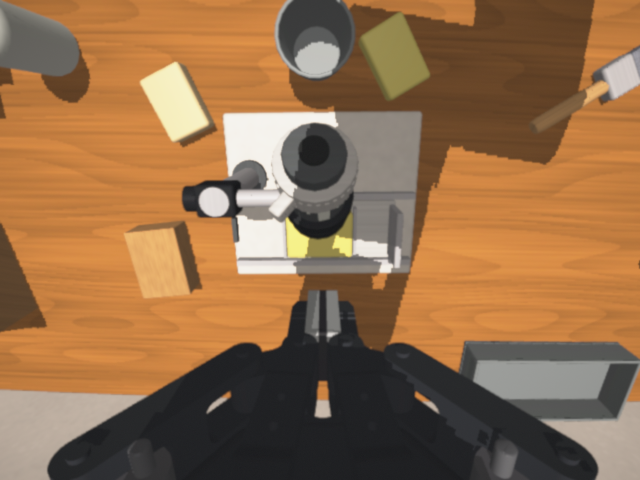

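Run:
```python
from h import *
f=pickle.load(open("w5.pkl","rb"))
cv2.imwrite("pics/w5z.png",cv2.resize(f["color"][110:250,230:390],None,fx=5,fy=5,interpolation=cv2.INTER_CUBIC)[:600,:,::-1])
z=f["z_map"]
P=[];px=[]
for r in range(110,250):
  for c in range(240,390):
    if z[r,c]>0:
        X=back(f,(c,r),z[r,c])
        if X[2]>0.12 and abs(X[1]+.055)<.075 : P.append(X);px.append((c,r))
P=np.array(P);px=np.array(px)
from scipy.optimize import least_squares
# model fit: surfaces: rear disc (s=141,r<22), rear cyl r22, collar end s=124 r22-30, collar cyl r30 (96-124), barrel r26 below, lug
def sd(p):
    cx,cy,cz,yaw,th=p
    R=Ro.from_euler("z",1.5,degrees=True).as_matrix()@Ro.from_euler("y",-np.pi/6).as_matrix()
    Q=(P-[cx,cy,cz])@R   # barrel axes, origin collar centre
    s=Q[:,2];r=np.hypot(Q[:,0],Q[:,1])
    def cyl(a,b,rad):
        d=np.stack([r-rad,np.abs(s-(a+b)/2)-(b-a)/2],1);return np.linalg.norm(np.maximum(d,0),axis=1)+np.minimum(d.max(1),0)
    al=th-0.675;c,sn=np.cos(al),np.sin(al)
    u=c*Q[:,0]+sn*Q[:,1];v=-sn*Q[:,0]+c*Q[:,1]
    d=np.stack([np.abs(u-.036)-.010,np.abs(v)-.005,np.abs(s)-.010],1)
    lug=np.linalg.norm(np.maximum(d,0),axis=1)+np.minimum(d.max(1),0)
    return np.min([cyl(-.014,.014,.03),cyl(-.11,.0,.026),cyl(0,.031,.022),cyl(-.076,-.054,.033),lug],0)
for th0 in(0,.45):
    o=least_squares(lambda p:np.clip(sd(p),-.015,.015),[.5245,-.06,.223,0,th0],loss="soft_l1",f_scale=.002,x_scale=[.01,.01,.01,1,.1],diff_step=1e-4)
    e=sd(o.x);print(o.x,o.cost,len(e),np.mean(np.abs(e)<.003))
```

```text
[ 5.29293889e-01 -5.39832385e-02  2.13610912e-01 -2.57945200e-22
  1.49645086e-02] 0.021554727130208493 8818 0.8977092311181674
[ 0.53013803 -0.05518737  0.21389146  3.58178479 -1.522318  ] 0.026997551486018012 8818 0.8694715354955772
```

View pics/w5z.png

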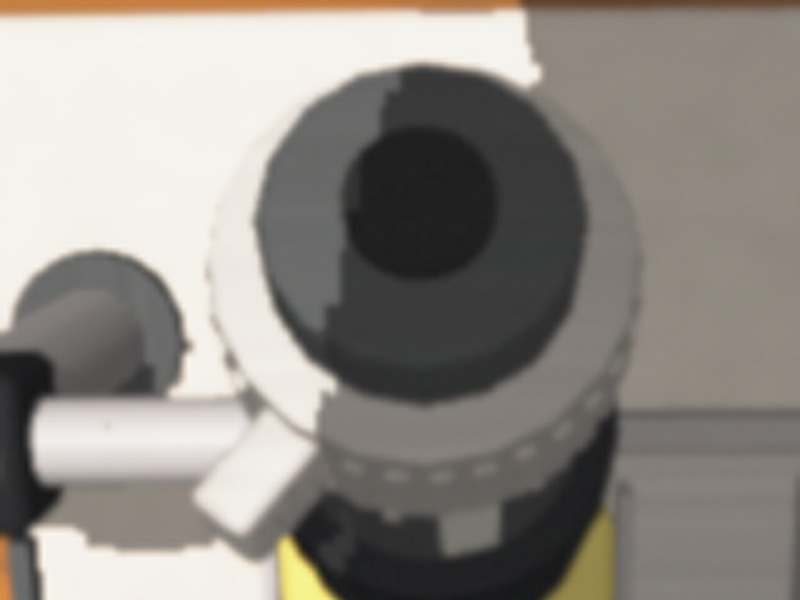

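```bash
cat > fit.py <<'E'
from h import *
from scipy.optimize import least_squares
YAW=1.5
RB=Ro.from_euler("z",YAW,degrees=True).as_matrix()@Ro.from_euler("y",-np.pi/6).as_matrix()
def cloud(f,rad=.075,zmin=.12,C=(.529,-.055,.21)):
    z=f["z_map"];v,u=np.nonzero(z>0)
    p=np.stack([(u-f["cx"])/f["fx"],(v-f["cy"])/f["fy"]],1);q=p.copy()
    for _ in range(20): q=p/(1+f["k1"]*(q**2).sum(1,keepdims=True))
    X=(np.c_[q,np.ones(len(q))]*z[v,u][:,None]-f["t"])@f["R"]
    return X[(X[:,2]>zmin)&(X[:,2]<.26)&(np.abs(X-C)[:,:2].max(1)<rad)]
def sd(P,p):
    Q=(P-p[:3])@RB;s=Q[:,2];r=np.hypot(Q[:,0],Q[:,1])
    def cyl(a,b,rad):
        d=np.stack([r-rad,np.abs(s-(a+b)/2)-(b-a)/2],1);return np.linalg.norm(np.maximum(d,0),axis=1)+np.minimum(d.max(1),0)
    al=p[3]-0.675;c,sn=np.cos(al),np.sin(al)
    u=c*Q[:,0]+sn*Q[:,1];v=-sn*Q[:,0]+c*Q[:,1]
    d=np.stack([np.abs(u-.036)-.010,np.abs(v)-.005,np.abs(s)-.010],1)
    lug=np.linalg.norm(np.maximum(d,0),axis=1)+np.minimum(d.max(1),0)
    return np.min([cyl(-.014,.014,.03),cyl(-.11,.0,.026),cyl(0,.031,.022),cyl(-.076,-.054,.033),lug],0)
def fit(f,th0=0.,zmin=.12):
    P=cloud(f,zmin=zmin)
    o=least_squares(lambda p:np.clip(sd(P,p),-.012,.012),[.5285,-.055,.215,th0],loss="soft_l1",f_scale=.001,x_scale=[.01,.01,.01,.1],diff_step=1e-4)
    e=sd(P,o.x);return o.x,o.cost,len(e),np.mean(np.abs(e)<.002)
E
python3 - <<'E'
from fit import *
D=pickle.load(open("f0.pkl","rb"))
w=pickle.load(open("w5.pkl","rb"))
for n,f in(("top",D["top"]),("side",D["side"]),("w5",w)):
    for zm in(.12,.17): print(n,zm,fit(f,0.,zm))
E
```

```text
top 0.12 (array([ 0.5312435 , -0.05365147,  0.21466953, -0.00952189]), np.float64(0.002755684646258431), 1245, np.float64(0.5943775100401606))
top 0.17 (array([ 0.5308933 , -0.05317294,  0.21442326, -0.01039269]), np.float64(0.0013728194225160572), 1006, np.float64(0.694831013916501))
side 0.12 (array([ 0.52865746, -0.05310585,  0.21511279,  0.01725165]), np.float64(0.002182786776907333), 1351, np.float64(0.694300518134715))
side 0.17 (array([ 0.52848039, -0.05279315,  0.21488132,  0.01399989]), np.float64(0.000908600359550142), 993, np.float64(0.7945619335347432))
w5 0.12 (array([ 0.52892526, -0.05336244,  0.2136308 ,  0.00740626]), np.float64(0.016234366486809645), 9196, np.float64(0.7273814702044367))
w5 0.17 (array([ 0.52877417, -0.05293317,  0.21355328,  0.00138576]), np.float64(0.007027995217142389), 8056, np.float64(0.8145481628599801))
```

```bash
cat > plan.py <<'E'
from fit import *
C=np.array([.529,-.053,.2143])
def pose(th,s,r=.045,off=0):
    a=th-.675;Rz=Ro.from_euler("z",a).as_matrix()
    R=RB@Rz@np.diag([-1,1,-1.]);p=C+RB@Rz@np.array([r,off,s]);return p,R
def rel(p,R,p0,R0):
    return np.r_[R0.T@(p-p0),Ro.from_matrix(R0.T@R).as_rotvec()/np.pi].round(4)
E
python3 - <<'E'
from plan import *
s=bot.sense();p0=s["position"];R0=Ro.from_rotvec(s["eef_rot"]).as_matrix()
print(rel(*pose(0,.085),p0,R0),pose(0,.085)[0],pose(0,.017)[0])
E
```

```text
[ 0.0659 -0.038   0.0344 -0.0564 -0.1604  0.209 ] [ 0.51766529 -0.08142683  0.30547807] [ 0.55165363 -0.08053681  0.24658834]
```

>>> drive_tool(
  targets="0.066 -0.038 0.034 -0.0564 -0.1604 0.209;0.066 -0.038 0.034 -0.0564 -0.1604 0.209;0.066 -0.038 0.034 -0.0564 -0.1604 0.209;0.066 -0.038 0.034 -0.0564 -0.1604 0.209;0.066 -0.038 0.034 -0.0564 -0.1604 0.209;0.066 -0.038 0.034 -0.0564 -0.1604 0.209;0.066 -0.038 0.034 -0.0564 -0.1604 0.209;0.066 -0.038 0.034 -0.0564 -0.1604 0.209;0.066 -0.038 0.034 -0.0564 -0.1604 0.209;0.066 -0.038 0.034 -0.0564 -0.1604 0.209",
  fingers=-0.55,
)

```text
clock: 7.25
position: [0.5184, -0.0819, 0.3065]
eef_rot: [0.839, 2.502, 0.243]
contact_force: [0.0, -0.0, 0.6]
opening: 0.225
```

Run:
```python
from plan import *
s=bot.sense();p0=s["position"];R0=Ro.from_rotvec(s["eef_rot"]).as_matrix()
print(p0,s["opening"],s["joint_pos"],s["contact_force"])
print(rel(*pose(0,.085),p0,R0));print(rel(*pose(0,.017),p0,R0))
f=bot.grab_frame("wrist");pickle.dump(f,open("w6.pkl","wb"));cv2.imwrite("pics/w6.png",f["color"][:,:,::-1])
```

```text
[ 0.51841836 -0.0818892   0.30654873] 0.22542307009468152 [-0.33244011  0.04559526  2.20374331  0.43314275  0.43219703 -1.60922283] [ 0.03766509 -0.00338497  0.58296831]
[ 0.0012 -0.0004  0.0006  0.0001  0.      0.0006]
[ 0.0012 -0.0004  0.0686  0.0001  0.      0.0006]
```

View pics/w6.png

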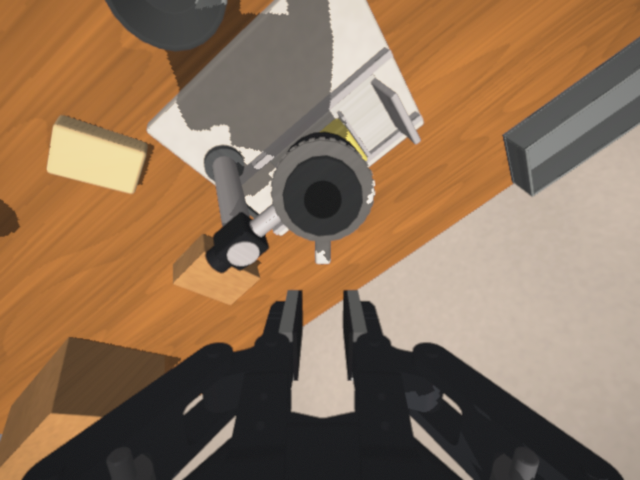

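>>> drive_tool(
  targets="0.001 0 0.02 0 0 0;0.001 0 0.04 0 0 0;0.001 0 0.055 0 0 0;0.001 0 0.068 0 0 0;0.001 0 0.068 0 0 0",
)

```text
clock: 7.8
position: [0.5512, -0.0803, 0.2456]
eef_rot: [0.841, 2.504, 0.243]
contact_force: [-0.4, -0.2, 0.8]
opening: 0.224
```

Run:
```python
from plan import *
s=bot.sense();p0=s["position"];R0=Ro.from_rotvec(s["eef_rot"]).as_matrix()
print(p0,s["opening"],s["joint_pos"],s["contact_force"])
print(rel(*pose(0,.017),p0,R0))
for th in(.15,.3,.45,.6,.75,.9,.92,.95): print(th,rel(*pose(th,.017),p0,R0))
f=bot.grab_frame("wrist");pickle.dump(f,open("w7.pkl","wb"));cv2.imwrite("pics/w7.png",f["color"][:,:,::-1])
```

```text
[ 0.55121635 -0.08031607  0.2456416 ] 0.22430735111573485 [-0.30064914  0.19350437  2.22341574  0.6285243   0.27698177 -1.79231894] [-0.41506495 -0.24655924  0.76681361]
[-0.0008  0.0003 -0.0006 -0.0001 -0.0005  0.0002]
0.15 [-0.0003  0.0071 -0.0006 -0.0001 -0.0005 -0.0476]
0.3 [ 0.0012  0.0136 -0.0006 -0.     -0.0006 -0.0953]
0.45 [ 0.0037  0.0199 -0.0006 -0.     -0.0006 -0.1431]
0.6 [ 0.007   0.0258 -0.0006  0.     -0.0006 -0.1908]
0.75 [ 1.130e-02  3.100e-02 -6.000e-04  1.000e-04 -6.000e-04 -2.386e-01]
0.9 [ 1.620e-02  3.560e-02 -6.000e-04  1.000e-04 -6.000e-04 -2.863e-01]
0.92 [ 1.690e-02  3.620e-02 -6.000e-04  1.000e-04 -6.000e-04 -2.927e-01]
0.95 [ 1.800e-02  3.700e-02 -6.000e-04  1.000e-04 -6.000e-04 -3.022e-01]
```

View pics/w7.png

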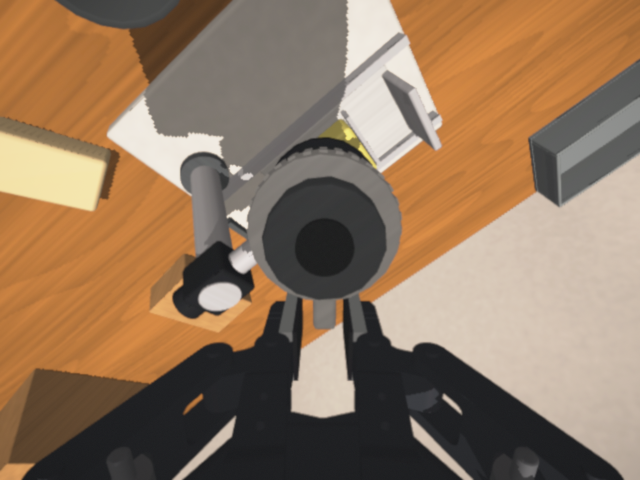

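>>> drive_tool(
  targets="0 0.007 0 0 0 -0.0476;0.001 0.0136 0 0 0 -0.0953;0.0037 0.0199 0 0 0 -0.143;0.007 0.0258 0 0 0 -0.191;0.0113 0.031 0 0 0 -0.2386;0.0148 0.0345 0 0 0 -0.273;0.0148 0.0345 0 0 0 -0.273;0.0148 0.0345 0 0 0 -0.273",
)

```text
clock: 8.65
position: [0.5588, -0.0442, 0.2528]
eef_rot: [-0.269, 2.604, -0.054]
contact_force: [0.1, -0.2, 0.4]
opening: 0.223
```

Run:
```python
from plan import *
s=bot.sense();p0=s["position"];R0=Ro.from_rotvec(s["eef_rot"]).as_matrix()
print(p0,s["opening"],s["joint_pos"],s["contact_force"])
for th in(.8,.86,.9,.92,.95,1.): print(th,rel(*pose(th,.017),p0,R0))
f=bot.grab_frame("wrist");pickle.dump(f,open("w8.pkl","wb"));cv2.imwrite("pics/w8.png",f["color"][:,:,::-1])
```

```text
[ 0.55879047 -0.04420746  0.25275835] 0.22322682036337754 [-0.20467955  0.18220716  2.21527076  0.46665532  0.25700692 -2.40459929] [ 0.05403229 -0.20888265  0.38970649]
0.8 [ 0.001  -0.0023  0.0013 -0.0002  0.0005  0.0174]
0.86 [ 0.0009  0.0004  0.0013 -0.0002  0.0004 -0.0017]
0.9 [ 0.001   0.0022  0.0013 -0.0002  0.0004 -0.0144]
0.92 [ 0.001   0.0031  0.0013 -0.0002  0.0004 -0.0208]
0.95 [ 0.0011  0.0045  0.0013 -0.0002  0.0004 -0.0303]
1.0 [ 0.0014  0.0067  0.0013 -0.0002  0.0004 -0.0462]
```

View pics/w8.png

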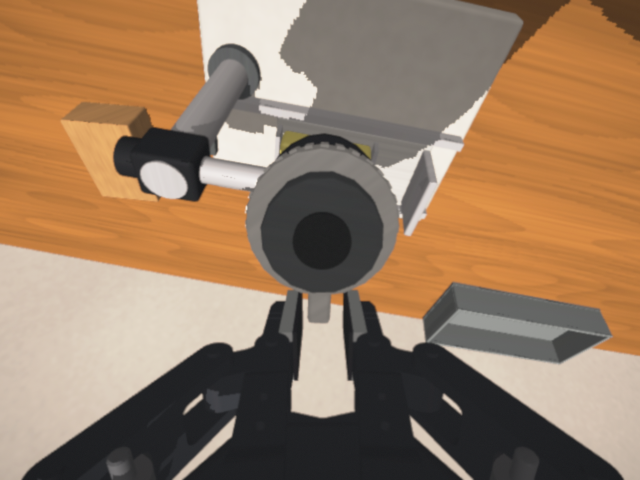

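Run:
```python
from plan import *
import fit as F
for n in("side","top","wrist"):
    f=bot.grab_frame(n);pickle.dump(f,open(f"a_{n}.pkl","wb"))
    if n!="wrist": cv2.imwrite(f"pics/a_{n}.png",cv2.resize(f["color"][180:300,240:400],None,fx=5,fy=5)[:,:,::-1])
f=pickle.load(open("a_wrist.pkl","rb"))
for nm in("w7","w8","a_wrist"):
  f=pickle.load(open(nm+".pkl","rb"));P=cloud(f)
  Q=(P-C)@RB;r=np.hypot(Q[:,0],Q[:,1]);
  th0=0 if nm=="w7" else .87
  a=np.arctan2(Q[:,1],Q[:,0])+.675
  m=(r>.032)&(r<.046)&(np.abs(Q[:,2]-.01)<.003)&(np.abs(a-th0)<.2)
  v=r*(a-th0)
  print(nm,m.sum(),np.median(a[m]) if m.any() else None,np.percentile(v[m],[2,20,50,80,98]).round(4))
```

```text
w7 595 -0.0055764819956802825 [-0.005  -0.0032 -0.0002  0.0028  0.0046]
w8 574 0.821526671246112 [-0.0066 -0.0048 -0.0018  0.0012  0.0031]
a_wrist 573 0.8244532992168851 [-0.0064 -0.0046 -0.0018  0.0012  0.0029]
```

View pics/a_side.png

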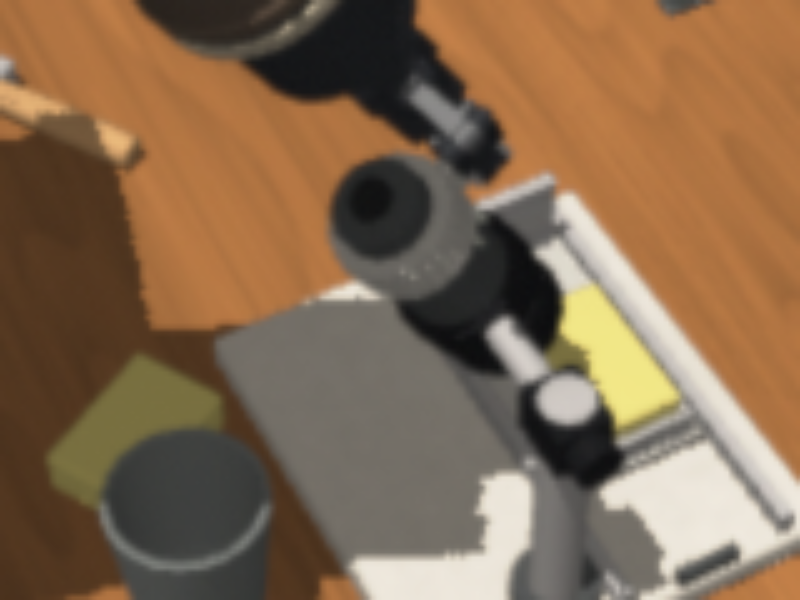

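View pics/a_top.png

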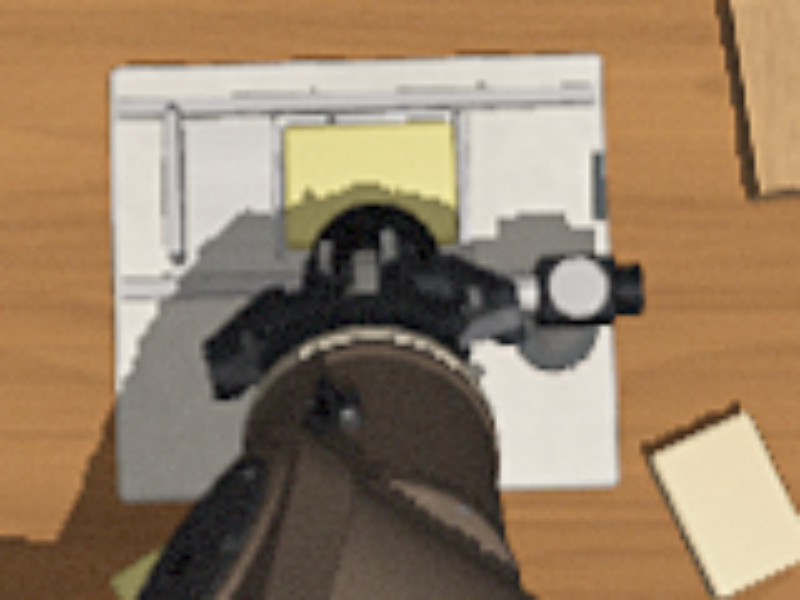

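>>> drive_tool(
  targets="0 0 -0.02 0 0 0;0 0 -0.04 0 0 0;0 0 -0.06 0 0 0;0 0 -0.08 0 0 0;0 0 -0.08 0 0 0;0 0 -0.08 0 0 0",
)

```text
clock: 9.45
position: [0.5188, -0.0453, 0.3215]
eef_rot: [-0.272, 2.603, -0.056]
contact_force: [-0.4, 0.7, -0.3]
opening: 0.225
```

Run:
```python
from plan import *
s=bot.sense();p0=s["position"];R0=Ro.from_rotvec(s["eef_rot"]).as_matrix()
print(p0,s["clock"],s["contact_force"])
for th in(.855,.9): print(rel(*pose(th,.085),p0,R0),rel(*pose(th,.017),p0,R0))
f=bot.grab_frame("wrist");pickle.dump(f,open("w9.pkl","wb"));cv2.imwrite("pics/w9.png",f["color"][:,:,::-1])
print(fit(f,.85,.17))
for nm in("w6","w9"):
  f=pickle.load(open(nm+".pkl","rb"));P=cloud(f)
  x=fit(f,0 if nm=="w6" else .85,.17);print(nm,x)
  Q=(P-x[0][:3])@RB;r=np.hypot(Q[:,0],Q[:,1]);
  th0=0 if nm=="w6" else .87
  a=np.arctan2(Q[:,1],Q[:,0])+.675
  m=(r>.033)&(r<.046)&(np.abs(Q[:,2]-.01)<.003)&(np.abs(a-th0)<.25)
  print(nm,m.sum(),np.median(a[m]) if m.any() else None)
```

```text
[ 0.51883253 -0.04534275  0.32151926] 9.45 [-0.37897355  0.7356876  -0.29426445]
[ 0.0007  0.0003  0.0128 -0.0003  0.0005  0.0007] [ 0.0008  0.0003  0.0808 -0.0003  0.0005  0.0007]
[ 0.0007  0.0023  0.0128 -0.0003  0.0005 -0.0137] [ 0.0008  0.0024  0.0808 -0.0003  0.0005 -0.0137]
(array([ 0.52879813, -0.05232518,  0.21347202,  0.80680199]), np.float64(0.00833654023938645), 8121, np.float64(0.7886959734022904))
w6 (array([ 0.52899111, -0.05304791,  0.2135633 ,  0.00175104]), np.float64(0.009065932254406332), 9048, np.float64(0.7852564102564102))
w6 286 0.0029888061510977004
w9 (array([ 0.52879813, -0.05232518,  0.21347202,  0.80680199]), np.float64(0.00833654023938645), 8121, np.float64(0.7886959734022904))
w9 257 0.8076172353952522
```

View pics/w9.png

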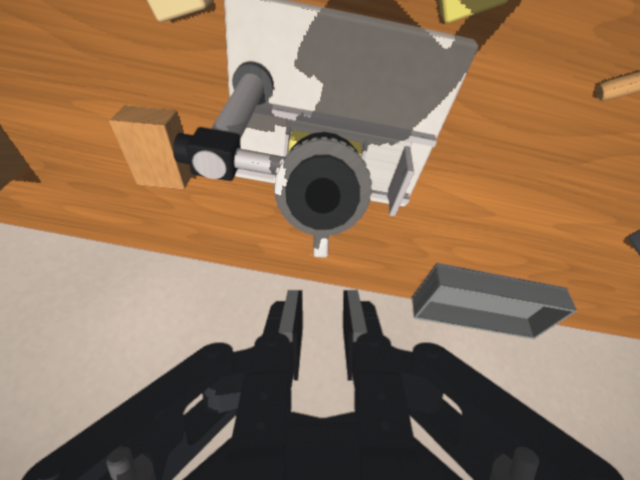

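>>> drive_tool(
  targets="0 0 0.03 0 0 0;0 0 0.055 0 0 0;0 0 0.08 0 0 0;0 0 0.08 0 0 0;0 0.002 0.08 0 0 -0.0144;0 0.0042 0.08 0 0 -0.029;0 0.0042 0.08 0 0 -0.029;0 0.0042 0.08 0 0 -0.029",
)

```text
clock: 10.3
position: [0.5578, -0.04, 0.252]
eef_rot: [-0.39, 2.591, -0.087]
contact_force: [-0.6, -0.5, 1.6]
opening: 0.225
```

```bash
cat > m.py <<'E'
from plan import *
def meas(f,th0):
  P=cloud(f);x=np.array([.529,-.0527,.2137])
  Q=(P-x)@RB;r=np.hypot(Q[:,0],Q[:,1]);a=np.arctan2(Q[:,1],Q[:,0])+.675
  m=(r>.033)&(r<.046)&(np.abs(Q[:,2]-.01)<.003)&(np.abs(a-th0)<.2)
  return m.sum(),np.median(a[m])
def tool():
  s=bot.sense();R=RB.T@Ro.from_rotvec(s["eef_rot"]).as_matrix()@np.diag([-1,1,-1.])
  print(s["position"],s["clock"],s["contact_force"],"tool th",Ro.from_matrix(R).as_rotvec()[2]+.675,"pos th",(lambda q:(np.arctan2(q[1],q[0])+.675,np.hypot(*q[:2]),q[2]))(RB.T@(s["position"]-C)))
E
python3 - <<'E'
from m import *
tool();f=bot.grab_frame("wrist");pickle.dump(f,open("w10.pkl","wb"));print(meas(f,.9));cv2.imwrite("pics/w10.png",f["color"][:,:,::-1])
E
```

```text
[ 0.55778534 -0.03999677  0.25195349] 10.3 [-0.59960804 -0.48116077  1.5556831 ] tool th 0.9475806665433877 pos th (np.float64(0.9461876441409593), np.float64(0.04571244823712724), np.float64(0.018050948852828236))
(np.int64(550), np.float64(0.8853370954985251))
```

View pics/w10.png

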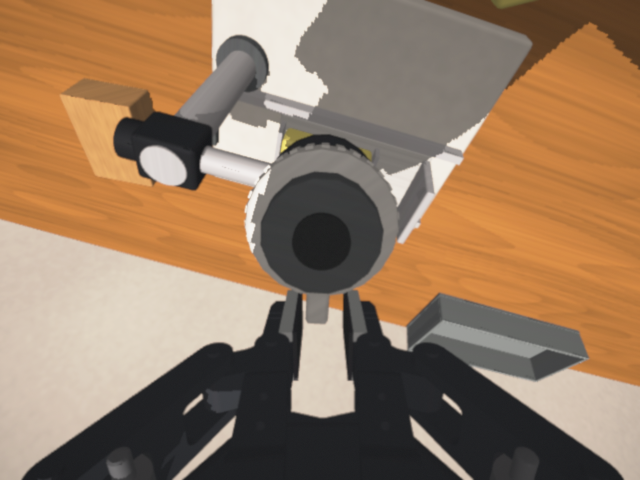

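>>> drive_tool(
  targets="0 -0.0014 0 0 0 0.0095;0 -0.0014 0 0 0 0.0095;0 -0.0014 -0.03 0 0 0.0095;0 -0.0014 -0.06 0 0 0.0095;0 -0.0014 -0.1 0 0 0.0095;0 -0.0014 -0.13 0 0 0.0095;0 -0.0014 -0.13 0 0 0.0095;0 -0.0014 -0.13 0 0 0.0095",
)

```text
clock: 11.15
position: [0.4933, -0.0432, 0.3651]
eef_rot: [-0.352, 2.594, -0.078]
contact_force: [-0.4, -0.6, -0.5]
opening: 0.225
```

Run:
```python
from m import *
tool();f=bot.grab_frame("wrist");pickle.dump(f,open("w11.pkl","wb"));print(meas(f,.9),fit(f,.9,.17))
cv2.imwrite("pics/w11.png",cv2.resize(f["color"][60:300,180:500],None,fx=2.5,fy=2.5)[:,:,::-1])
```

```text
[ 0.49332518 -0.04318445  0.36511838] 11.15 [-0.44243226 -0.62792187 -0.49488258] tool th 0.918742880353167 pos th (np.float64(0.9106878866608231), np.float64(0.04601924278449136), np.float64(0.1483153775094296))
(np.int64(174), np.float64(0.8854425797034455)) (array([ 0.52875481, -0.05301649,  0.21342689,  0.90416455]), np.float64(0.005695150899121104), 5441, np.float64(0.7899283219996324))
```

View pics/w11.png

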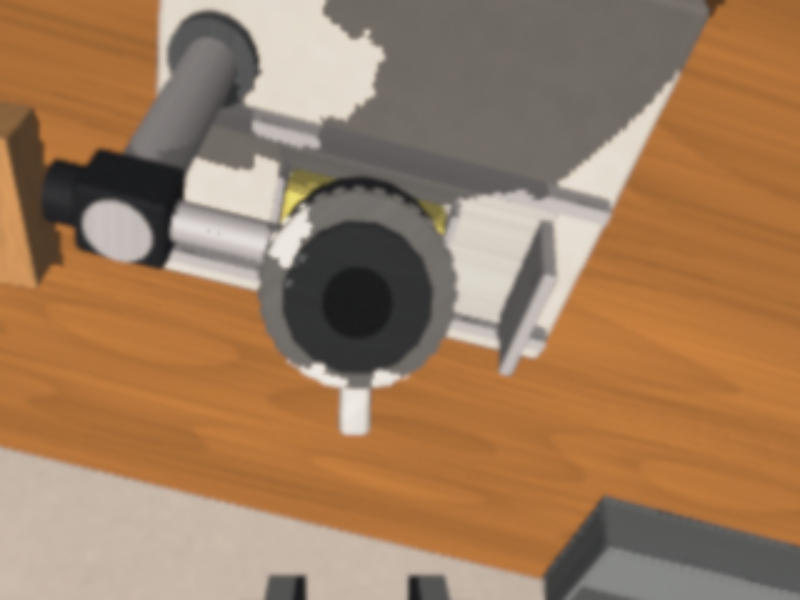

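>>> drive_tool(
  targets="0 0 -0.03 0 0 0;-0.02 0.05 -0.05 0 0 0;-0.05 0.1 -0.05 0 0 0;-0.08 0.15 -0.05 0 0 0;-0.1 0.2 -0.05 0 0 0;-0.12 0.25 -0.05 0 0 0;-0.14 0.3 -0.05 0 0 0;-0.14 0.3 -0.05 0 0 0;-0.14 0.3 -0.05 0 0 0;-0.14 0.3 -0.05 0 0 0",
)

```text
clock: 12.2
position: [0.5143, 0.2848, 0.4371]
eef_rot: [-0.358, 2.598, -0.077]
contact_force: [-0.6, -0.0, -0.8]
opening: 0.224
```

Run:
```python
from m import *
tool()
D=pickle.load(open("f0.pkl","rb"))
for n in("side","top"):
    f=bot.grab_frame(n);print(n,fit(f,.9,.17),fit(f,.9,.12));D["e"+n]=f
    cv2.imwrite(f"pics/e_{n}.png",cv2.resize(f["color"][180:300,240:400],None,fx=5,fy=5,interpolation=cv2.INTER_CUBIC)[:,:,::-1])
    cv2.imwrite(f"pics/ef_{n}.png",f["color"][:,:,::-1])
    for q in "bar_a_c bar_b_c carton_c bottle_c beaker_c brush_grip tab index_mark lug_tip".split():
        for k in bot.place_of(n,q)[:1]: print(q,np.round(k["uv"],1),np.round(back(f,k["uv"]),3))
```

```text
[0.51426092 0.28475117 0.43706725] 12.2 [-0.55734446 -0.02666687 -0.8130072 ] tool th 0.9228136532060272 pos th (np.float64(1.9411639798020648), np.float64(0.35433583263879126), np.float64(0.19586847038826014))
side (array([ 0.5287831 , -0.05270715,  0.21515815,  0.89442215]), np.float64(0.0009314878945915531), 1048, np.float64(0.8062977099236641)) (array([ 0.52883751, -0.05309448,  0.21528646,  0.90576945]), np.float64(0.002237204731805242), 1409, np.float64(0.7061745919091554))
bar_a_c [266.6 268.5] [0.415 0.024 0.029]
bar_b_c [346.2 270.4] [ 0.588 -0.074  0.035]
carton_c [418.4 319.5] [ 0.668 -0.274  0.041]
bottle_c [342.1 406.6] [ 0.402 -0.399  0.126]
beaker_c [279.7 294.3] [ 0.404 -0.096  0.086]
brush_grip [246.7 204.5] [0.452 0.267 0.014]
tab [342.2 221.5] [0.639 0.043 0.073]
index_mark [334.8 220.7] [0.618 0.046 0.084]
lug_tip [329.9 208.1] [ 0.559 -0.041  0.244]
top (array([ 0.53094363, -0.0536793 ,  0.21434315,  0.89969134]), np.float64(0.0013243948882360715), 984, np.float64(0.6717479674796748)) (array([ 0.53146126, -0.05403216,  0.2144856 ,  0.91184755]), np.float64(0.0027479752552672476), 1246, np.float64(0.5754414125200642))
bar_a_c [277.2 303.9] [0.419 0.039 0.027]
bar_b_c [388.1 278.5] [ 0.481 -0.235  0.03 ]
carton_c [401.2 198.8] [ 0.68  -0.271  0.038]
bottle_c [453.9 306.3] [ 0.409 -0.372  0.135]
beaker_c [317.2 305.5] [ 0.416 -0.06   0.005]
brush_grip [184.1 285.8] [0.464 0.272 0.018]
tab [268.4 218.6] [0.633 0.062 0.019]
lug_tip [311.8 230.5] [ 0.571 -0.045  0.232]
```

View pics/e_side.png

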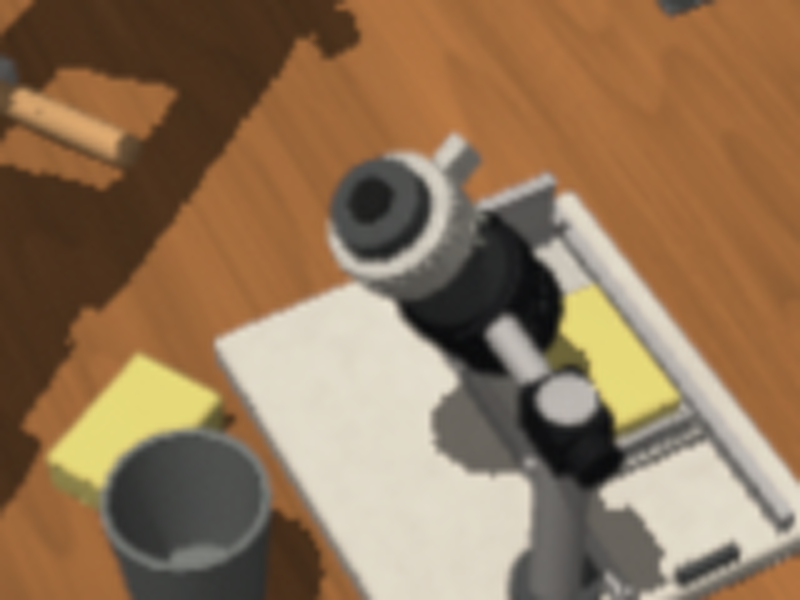

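View pics/e_top.png

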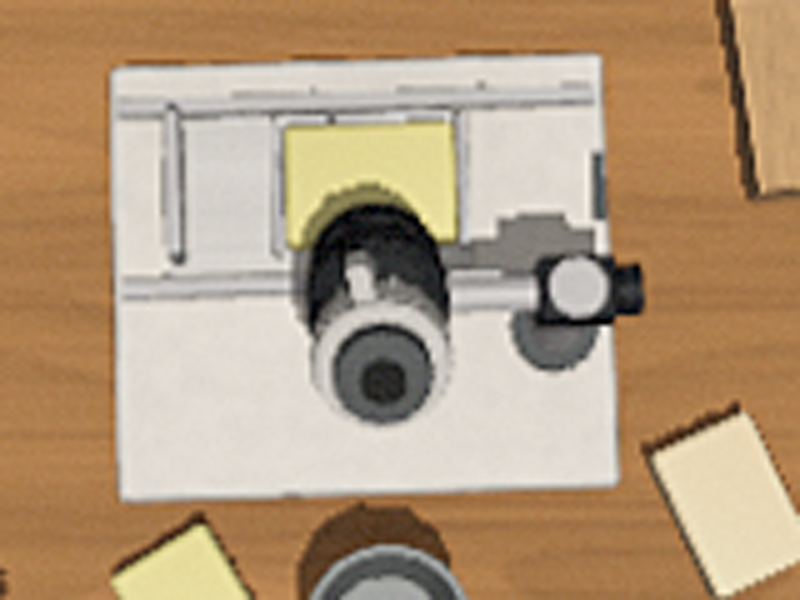

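Run:
```python
from cell import bot
print(bot.hand_in())
```

```text
the job is handed in; nothing more can be done
None
```

I pushed the carriage fully home and turned the collar to the third click at the long broad mark. I then handed the job in at about 12.3 s on the robot's clock. The hand-in reports no verdict.

**Carriage:** I pushed the tab with closed fingers until it hit a hard stop. The force rose to 46 N with no further movement. After release the tab stayed there, about 50 mm further in than at the start. That equals fully home (0.060 m) only if it started at about 0.010 m, which is within the stated range. I could not read the joint value directly.

**Collar:** I straddled the lug with open fingers and turned it from click 1.
- **First try:** the turn left the lug at about 0.81 rad, too close to the limit, so I nudged it on.
- **After release:** depth fits gave 0.89 to 0.91 rad from the side camera and 0.90 to 0.91 from the top camera. The wrist camera gave 0.89 to 0.90. The lug looks in line with the mark.

**Bystanders and arm:** the top camera shows all six bystanders within about 10 mm of where they started, which is within detection error. The side camera agreed for four of them. It mistook the station for the cream bar (`bar_b_c`), and it put the beaker point on the beaker's rim instead of its floor. The pictures show both objects in place. The arm ended clear of everything, with under 1 N of contact force.

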